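# Close the phone bonding mould on its guide pins and keep it pressed shut

### The arm

A 6-joint arm with a two-finger parallel gripper is mounted at the origin on a cart in front of the work surface, level with it; the furniture and walls round the work are solid. World frame = base frame: x ahead of the robot, y to its left, z up, the work surface at z = 0. Lengths are in m, angles in rad, forces in N, time in s.
With the tool pointing down it reaches from about 0.4 to 0.925 m from the base axis. Payload 3.4 kg.
Tool frame: the origin (TCP) lies between the finger pads, 19 mm behind the fingertips; this is the grasp point; z points along the fingers, y is the line along which they close (so a half turn about z gives the same grasp; the last joint's range is limited). The gripper opens to 85 mm and grips with 20 to 120 N. Pads are 22 mm wide; open, the fingers measure 114 mm over their backs; the gripper's body (76 mm by 85 mm) begins 54 mm behind the grasp point. The pads swing forward as they close: fully open they stand 13 mm farther back than shut.
Start: joints at [1.202, 0.307, 1.506, -0, 1.328, -0.073], TCP at [0.167, 0.55, 0.25] pointing down, gripper open.
Joint ranges: [-3.12, 3.12], [-1.05, 2.28], [0.14, 2.33], [-1.42, 4.57], [0.1, 2.73], [-2.68, 2.68]. Speed limits (rad/s): [2.57, 2.57, 3.14, 3.14, 3.14, 3.14].

### API

Orientations are given as a rotation vector (axis times angle).
In Python, from workcell import state, read_camera, camera_model, close_job, look_for, mark_of gives the robot as it stands. The module is installed in compiled form; this text tells all that it offers.
- The arm moves only by the tool servo_tool, never from a script. Its argument "targets" is a list of rows, each an object with "fingers": the finger opening in cm, from 0 to 8.54; "travel": the shift along the world's x, y, z in cm, a list of three; "twist": the turn about the world's z in degrees. A call has 1 to 10 rows; each row shifts and turns the commanded pose from where the row before left it; what a row does not reach is not made up. A row lasts 1/10 s, in which the tool goes at most 50 mm and 8.59 degrees, less where a joint would pass 70% of its speed; a pose out of reach is approached as far as the arm can. A call is refused whole if a number of a shift passes 5 or a number of a turn 8.59, either way. A call with a gripper value outside its range is refused whole. The fingers move at their own pace and stop on an object; the grip force is fixed at half the most. Time passes only in rows, so rows that do not move let the fingers close. It gives the time, the measured TCP pose, the force, the opening and the grip force at its end, in the units of the state.
- state(): the state, without advancing time (a new reading comes with each control period).
- read_camera(name): name is "scene" or "top" or "wrist"; returns the picture (400x640x3 uint8, red, green, blue); there is no depth.
- camera_model(name): a dict with "fovy" (degrees; the focal length in pixels is half the picture's height over the tangent of half this angle, whatever the lens; pixels are square), "cx", "cy" (the principal point, pixels), "k1" (the pictures are not rectified: a ray, as slopes to the right and down, at radius r is drawn at 1 + k1 r^2 times it, then the intrinsics apply), "position" and "rotation" of the camera in the world; the wrist camera has in their place "tool_from_camera" (4x4, takes a point from camera to tool coordinates, whose origin is the TCP and whose axes are the flange's). Camera axes: x right, y down, z forward; pixel columns grow to the right and rows downward; lengths in m; the calibration is good to about 2 mm. A picture is of the moment at which its call begins: read the wrist's pose just before it. camera_model takes no time and is no camera call.
- close_job(): hands the job in; it is judged then, once.
Trained networks look in the newest picture that a camera, given by its name, has taken for a name from the list of things; names that differ only in an ending like _2 or _b are one class to them, and where a whole thing is asked for, a point or a joint stands for the part that bears it (a point fixed in the world has none). Each returns a list of dicts, best first, with "score" (0 to 1); they miss things now and then, are a little off and sometimes report something else, mostly with a low value. They report only what shows in the picture. A call takes as long as a camera call.
- look_for(label, camera): "bbox" ([left, top, right, bottom] in pixels, round what is visible of it).
- mark_of(label, camera): "position" ([column, row] in pixels: a listed point, or the origin of a listed thing).
The state is a dict: "clock": time; "joints": joint angles; "qvel": joint speeds; "joint_efforts": joint torques, N m; "tool_pos": TCP position; "orientation": TCP orientation; "force": force on the tool from outside, world axes, zero at the start; "ft_torque": the same for the moment, N m; "gripper_width": finger opening in m; "gripper_force": force on a finger pad.
Only numpy, scipy, OpenCV 4.12 (cv2) and the standard library are available. Lean on these libraries where they do the work, as an engineer would, in place of code of your own. Each camera call takes 0.05 s, during which the arm holds its last target. There are 200 camera calls.

### The job

A phone with freshly glued glass lies on the sprung bed of the bonding mould's lower half. Take the blue upper half by its black grip, lift it up and off its forked hanger, fit it over the two guide pins of the lower half and press it down until the two halves meet all round. Finish while still holding the grip and pressing the mould shut, so that the glue can take; leave the spudger, the glue tube and the flux syringe where they lie.

Things in the scene. Friction and masses are not known exactly. Their poses are not given: they have to be found in the camera images.
- upper_half: Loose upper half of the mould, about 0.35 kg: a level blue plate 100 x 190 x 12 mm with two through holes at diagonal corners, hung by the collar on its neck. Origin at the centre of the plate's underside; z up, x along the 100 mm side, y along the 190 mm side. A half turn about z makes no difference to the fit.
- grip (a point): Middle of the upper half's black grip, a bar 38 mm long in the plate's x, 28 mm wide in y, 34 mm high, 70 mm above the plate's origin. Take it from above, fingers closing along the plate's y, fingertips at most 15 mm below this point (the collar begins 17 mm below it, and the prongs lie 22 mm below it).
- collar (a point): Centre of the underside of the upper half's round steel collar (34 mm across, 5 mm thick), 48 mm above the plate's origin. Below it a square steel neck, 14 x 14 mm, runs 36 mm down to the plate's top. While it hangs, the collar lies on the two prongs with the neck between them.
- hole_a (a point): Centre, at the plate's underside, of a brass-rimmed chamfered through hole, 11.6 mm across, at (36, 83, 0) mm of the upper half. Fits either pin.
- hole_b (a point): The same for the other hole, at (-36, -83, 0) mm of the upper half.
- hanger: Fixed hanger. Origin on the mat (mat top at world z = 4.5 mm) straight below where the neck hangs; z up; its two prongs point along its -x, roughly to the robot. Dark base plate (x -30 to 85 mm, y -50 to 50 mm, 10 mm high); post 30 mm wide at x = 63 to 79 mm, 146 mm high. Highest point: 150 mm.
- fork (a point): Point midway between the hanger's prongs at their top, 139 mm over the mat. Prongs: 8 mm rods at y = 13 and -13 mm, from the post to x = -22 mm, then tips bent up 11 mm, ending at x = -31 mm. Lift the upper half 13 to 26 mm (best 19; higher, its plate strikes the prongs from below), then draw it level along the hanger's -x by 90 mm before raising it further.
- lower_half: Fixed lower half of the mould: an aluminium frame 100 x 190 mm, its flat upper face at z = 22 mm; a rose phone lies in it. Origin at the centre of its underside on the mat; z up, x along the 100 mm side, y along the 190 mm side. Closed, the upper half's origin is 22 mm straight above this origin, axes parallel (either way round).
- pin_a (a point): Top of a fixed steel guide pin, 10 mm across, 20 mm high over the lower half's face, the last 7 mm a rounded nose; at (36, 83, 42) mm of the lower half.
- pin_b (a point): The same for the other pin, at (-36, -83, 42) mm of the lower half.
- press_bed (a joint): Travel in m of the sprung bed that carries the phone: 0 up (phone 4 mm proud of the lower half's face), 0.004 down (mould closed). Its spring pushes up with 6 N at 0 and 14 N at 0.004, so the upper half's weight (3 to 4 N) does not close it; about 11 N more does. Once closed, the halves bear rigidly on each other.
- phone: Rose phone, 67 x 138 x 7 mm, 0.12 kg, lying loose on the sprung bed in the lower half's opening (72 x 143 mm), its long side along the lower half's y; origin under its middle.
- spudger: Bystander: thin black plastic spudger, 10 x 153 x 8 mm, lying on the mat on the -x side of the lower half; origin under its middle.
- glue_tube: Bystander: small dark glue tube with a white cap, 26 x 73 x 18 mm, lying on the +x side of the lower half; origin under its middle.
- flux_syringe: Bystander: clear syringe, 23 x 100 x 23 mm, lying in front of the hanger's base; origin under its middle.

How it is judged:
By the outcome, as a careful person would: the job done as asked, in the order asked, and still so for the second after the job is handed in, while the arm keeps its last pose, push and grip.
It also fails if it takes over 40 s, if anything falls off the work surface, if the arm or the gripper's body presses on something with over 40 N, if the wrist force passes 120 N, or if a joint passes its speed limit or range.

## Working session

There is one attempt and no reset: what is moved stays moved. The work goes in short steps, Python scripts to look and compute and a tool call to move; the robot and the scene stay as the last step left them, time stands still between calls to the robot, and variables do not carry over. Pictures are saved under pics/ and viewed, at most 10 in all, crops included, and the job is handed in when it is done.

Besides the shell and the picture viewer there is one more tool, called after "Request:" as a command line: name --argument value ..., lists and objects as JSON in quotes. servo_tool: Moves the arm, as the interface text tells. Its arguments: {"type":"object","properties":{"targets":{"type":"array"}},"required":["targets"]}

```bash
mkdir -p pics; cat > h.py <<'E'
import numpy as np, cv2
from scipy.spatial.transform import Rotation as R
from workcell import *
def pose(cam):
    m=camera_model(cam)
    if 'position' in m:
        r=np.array(m['rotation']); 
        return m,np.array(m['position']),(r if r.shape==(3,3) else R.from_rotvec(r).as_matrix())
    s=state(); T=np.array(m['tool_from_camera']); Rt=R.from_rotvec(s['orientation']).as_matrix()
    return m,Rt@T[:3,3]+s['tool_pos'],Rt@T[:3,:3]
def ray(cam,px):
    m,p,r=pose(cam); f=200/np.tan(np.radians(m['fovy'])/2)
    K=np.array([[f,0,m['cx']],[0,f,m['cy']],[0,0,1]])
    d=np.array([(px[0]-m['cx'])/f,(px[1]-m['cy'])/f]); u=d.copy()
    for _ in range(30): u=d/(1+m['k1']*(u@u))
    v=r@np.r_[u,1]; return p,v/np.linalg.norm(v)
def at_z(cam,px,z):
    p,v=ray(cam,px); return p+v*(z-p[2])/v[2]
def proj(cam,X):
    m,p,r=pose(cam); f=200/np.tan(np.radians(m['fovy'])/2)
    c=r.T@(np.array(X)-p); u=c[:2]/c[2]; u=u*(1+m['k1']*(u@u)); return u*f+[m['cx'],m['cy']]
E
python3 - <<'E'
from h import *
print(state())
ims=[]
for c in ['scene','top']:
    im=read_camera(c); cv2.imwrite(f'pics/{c}0.png',im[:,:,::-1])
    m=camera_model(c); print(c,m)
    for l in ['grip','collar','hole_a','fork','hanger','lower_half','pin_a','upper_half','phone']:
        print(l,[(np.round(d['position'],1).tolist(),round(d['score'],2)) for d in mark_of(l,c)[:3]])
print(camera_model('wrist'))
E
```

```text
{'clock': 0.0, 'joints': array([ 1.20250914e+00,  3.07592608e-01,  1.50767510e+00, -1.74458385e-06,
        1.32841836e+00, -7.34826139e-02]), 'qvel': array([-1.06779300e-03, -1.50280223e-04,  1.91702045e-03, -9.00727453e-05,
        9.44536322e-04, -2.14192416e-04]), 'joint_efforts': array([ 2.18363049e-03, -4.57545376e+01, -2.51916307e+01,  3.24531329e-04,
        1.30928514e-02,  1.42284179e-05]), 'tool_pos': array([0.16684179, 0.54956605, 0.24906914]), 'orientation': array([-0.46133484, -3.10707146,  0.00320855]), 'force': array([-0.54645522,  0.5702052 , -0.66710425]), 'ft_torque': array([-0.00061096, -0.03604471,  0.03902381]), 'gripper_force': 0.0, 'gripper_width': 0.08562110092350667}
scene {'fovy': 54.57565690968683, 'cx': 320.62786576064195, 'cy': 202.6457142665865, 'k1': -0.08530166460273884, 'position': array([-0.25725019, -0.41508203,  0.54544463]), 'rotation': array([-1.75949829,  1.08782543, -0.65892999])}
grip [([262.1, 179.3], 0.87)]
collar [([262.1, 188.6], 0.88)]
hole_a [([247.4, 196.8], 0.71), ([288.6, 215.3], 0.61), ([264.6, 188.5], 0.29)]
fork [([264.0, 185.6], 
[... 602 characters left out ...]
9.8, 199.8], 0.65), ([279.1, 211.6], 0.21)]
hanger [([248.2, 203.5], 0.59)]
lower_half [([384.1, 227.5], 0.91)]
pin_a [([427.0, 223.9], 0.67)]
upper_half [([239.7, 201.5], 0.9)]
phone [([380.6, 223.5], 0.66), ([392.5, 254.6], 0.59)]
{'fovy': 65.28318738790455, 'cx': 321.700505062598, 'cy': 202.76072418314553, 'k1': -0.06046106274081106, 'tool_from_camera': array([[-3.74516481e-04, -9.65220700e-01, -2.61436148e-01,
         6.65433707e-02],
       [ 9.99999810e-01, -4.89433079e-04,  3.74449096e-04,
        -5.33071092e-04],
       [-4.89381518e-04, -2.61435958e-01,  9.65220700e-01,
        -1.24493925e-01],
       [ 0.00000000e+00,  0.00000000e+00,  0.00000000e+00,
         1.00000000e+00]])}
```

```bash
python3 -c "
import cv2,numpy as np
a=[cv2.imread(f'pics/{c}0.png') for c in ('scene','top')]
cv2.imwrite('pics/s.png',np.vstack([cv2.resize(x,(480,300)) for x in a]))"
```

```text
(no output)
```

View pics/scene0.png

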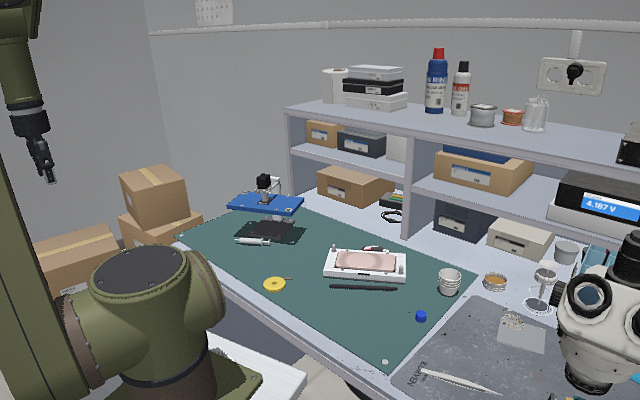

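View pics/top0.png

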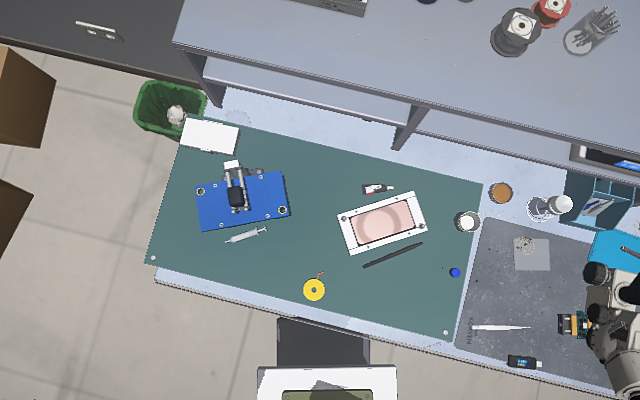

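The pictures show the blue upper half hanging at top (240,200), holes near (201,191) and (283,210). The lower half is at (383,223), with the syringe and the spudger on the robot side of the hanger and the mould.

```bash
python3 - <<'E'
from h import *
Z=dict(grip=.1655,collar=.1435,hole_a=.0955,fork=.1435,hanger=.0045,lower_half=.0045,pin_a=.0465,upper_half=.0955)
for c in ['scene','top']:
    read_camera(c)
    for l,z in Z.items():
        for d in mark_of(l,c)[:3]: print(c,l,round(d['score'],2),np.round(d['position']),np.round(at_z(c,d['position'],z)*1000,1)[:2])
E
python3 -c "
import cv2
a=cv2.imread('pics/top0.png')[150:280,180:450]
cv2.imwrite('pics/c.png',cv2.resize(a,(798,384),interpolation=cv2.INTER_CUBIC))"
```

```text
scene grip 0.84 [264. 181.] [525.5 177.4]
scene collar 0.6 [263. 189.] [520.  178.6]
scene hole_a 0.69 [249. 197.] [547.5 254.3]
scene fork 0.58 [264. 187.] [533.1 185.5]
scene fork 0.55 [336. 244.] [ 345.6 -121.9]
scene hanger 0.78 [269. 235.] [518.2 173. ]
scene lower_half 0.88 [363. 269.] [ 473.1 -132.2]
scene pin_a 0.78 [401. 264.] [ 469.6 -224.3]
scene pin_a 0.59 [333. 243.] [492.3 -43.3]
scene upper_half 0.69 [266. 205.] [523.8 177.5]
top grip 0.6 [233. 195.] [527.2 180.9]
top collar 0.7 [236. 198.] [523.1 179. ]
top hole_a 0.72 [202. 190.] [549.8 263.1]
top hole_a 0.7 [286. 212.] [498.5  80.1]
top hole_a 0.54 [238. 199.] [528.9 184.5]
top fork 0.83 [239. 199.] [520.7 172.8]
top hanger 0.87 [248. 205.] [527.6 177.7]
top lower_half 0.62 [384. 222.] [ 480.1 -146.3]
top lower_half 0.57 [203. 193.] [558.7 285.2]
top pin_a 0.71 [345. 217.] [490.  -50.4]
top pin_a 0.59 [423. 226.] [ 467.8 -226.4]
top pin_a 0.29 [240. 200.] [534.4 189.5]
top upper_half 0.86 [242. 201.] [524.3 176.4]
top upper_half 0.65 [428. 225.] [ 464.9 -224.1]
```

View pics/c.png

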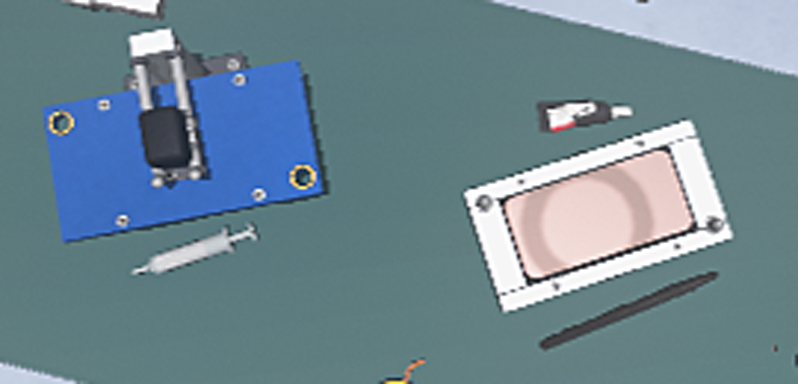

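```bash
python3 - <<'E'
from h import *
def pr(n,a,b,z):
    A=at_z('top',a,z);B=at_z('top',b,z);v=(A-B)[:2]
    yaw=np.degrees(np.arctan2(v[1],v[0])-np.arctan2(166,72))
    print(n,np.round((A+B)[:2]*500,1),'len',np.round(np.linalg.norm(v)*1000,1),'vs 180.9 yaw',round(yaw,2))
pr('upper',(200.6,191.3),(282.2,209.9),.1075)
pr('lower',(343.7,218.7),(421.5,225.4),.0465)
# prong direction crop px
s=2.956
c=lambda x,y:(180+x/s,150+y/s)
for a,b in (((141,66),(157,180)),((180,62),(195,175))):
    A=at_z('top',c(*a),.1435);B=at_z('top',c(*b),.1435);v=(A-B)[:2];print('prong',A,B,np.degrees(np.arctan2(v[1],v[0])))
s=state();M=R.from_rotvec(s['orientation']).as_matrix();print(M.round(3),s['joints'])
print('tool x yaw',np.degrees(np.arctan2(M[1,0],M[0,0])))
E
```

```text
upper [523.2 175.5] len 180.6 vs 180.9 yaw 9.64
lower [ 477.2 -135.4] len 177.5 vs 180.9 yaw 17.54
prong [0.57766028 0.19765235 0.1435    ] [0.49694506 0.18543864 0.1435    ] 8.60463692197447
prong [0.58005593 0.17026052 0.1435    ] [0.50000402 0.15911228 0.1435    ] 7.928172112149851
[[-0.957  0.291  0.   ]
 [ 0.291  0.957  0.   ]
 [-0.     0.    -1.   ]] [ 1.20249301e+00  3.06756430e-01  1.50639135e+00 -7.22186203e-06
  1.32839240e+00 -7.35060203e-02]
tool x yaw 163.1094583921622
```

Request:
servo_tool --targets '[{"fingers": 8.5, "travel": [3.3, -3.5, 0.2], "twist": 2.6}, {"fingers": 8.5, "travel": [3.3, -3.5, 0.2], "twist": 2.6}, {"fingers": 8.5, "travel": [3.3, -3.5, 0.2], "twist": 2.6}, {"fingers": 8.5, "travel": [3.3, -3.5, 0.2], "twist": 2.6}, {"fingers": 8.5, "travel": [3.3, -3.5, 0.2], "twist": 2.6}, {"fingers": 8.5, "travel": [3.3, -3.5, 0.2], "twist": 2.6}, {"fingers": 8.5, "travel": [3.3, -3.5, 0.2], "twist": 2.6}, {"fingers": 8.5, "travel": [3.3, -3.5, 0.2], "twist": 2.6}, {"fingers": 8.5, "travel": [3.3, -3.5, 0.2], "twist": 2.6}, {"fingers": 8.5, "travel": [2.6, -2.4, 0.2], "twist": 2.6}]'

```text
clock: 2.9
tool_pos: [0.4918, 0.2088, 0.2703]
orientation: [-0.25, 3.131, -0.001]
force: [0.3, 0.1, -0.4]
gripper_width: 0.0852
gripper_force: 0.0
```

Request:
servo_tool --targets '[{"fingers": 8.5, "travel": [0, 0, 0], "twist": 0}, {"fingers": 8.5, "travel": [0, 0, 0], "twist": 0}, {"fingers": 8.5, "travel": [0, 0, 0], "twist": 0}]'

```text
clock: 3.2
tool_pos: [0.4891, 0.2117, 0.2698]
orientation: [0.25, -3.131, -0.001]
force: [0.1, -0.4, 0.5]
gripper_width: 0.085
gripper_force: 0.0
```

```bash
cat >> h.py <<'E'
def marks(cam,Z,n=3):
    for l,z in Z.items():
        for d in mark_of(l,cam)[:n]: print(cam,l,round(d['score'],2),np.round(d['position']),np.round(at_z(cam,d['position'],z)*1000,1)[:2])
def pr(cam,n,a,b,z):
    A=at_z(cam,a,z);B=at_z(cam,b,z);v=(A-B)[:2]
    print(n,np.round((A+B)[:2]*500,1),'len',np.round(np.linalg.norm(v)*1000,1),'yaw',round(np.degrees(np.arctan2(v[1],v[0])-np.arctan2(166,72)),2))
def tool():
    s=state();M=R.from_rotvec(s['orientation']).as_matrix();print('t',s['clock'],'tcp',(s['tool_pos']*1000).round(1),'yaw',np.degrees(np.arctan2(M[1,0],M[0,0])).round(2),'tilt',M[:2,2].round(4),'F',s['force'].round(1),'w',s['gripper_width'],'gf',s['gripper_force'],'j',s['joints'].round(2))
E
python3 - <<'E'
from h import *
tool()
im=read_camera('wrist');cv2.imwrite('pics/w1.png',im[:,:,::-1])
marks('wrist',dict(grip=.1655,collar=.1435,fork=.1435,hole_a=.1075,upper_half=.0955))
E
```

```text
t 3.2 tcp [489.1 211.7 269.8] yaw -170.89 tilt [-0.0011  0.0003] F [ 0.1 -0.4  0.5] w 0.08496780026396465 gf 0.0 j [ 0.33  0.23  1.56  0.    1.35 -1.4 ]
wrist grip 0.69 [272. 245.] [524.7 178.3]
wrist collar 0.75 [277. 233.] [522.7 178.4]
wrist hole_a 0.84 [369. 250.] [540.5 268.1]
wrist hole_a 0.69 [194. 182.] [499.8  91.4]
wrist hole_a 0.68 [276. 233.] [537.8 174.8]
wrist upper_half 0.98 [284. 215.] [522.1 179.1]
```

View pics/w1.png

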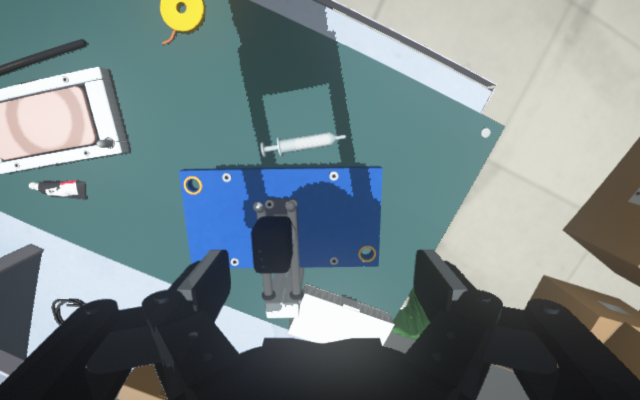

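The wrist view shows holes at (193,185) and (367,254), the grip at (272,245), and the plate level and square to the picture, so yaw 9° agrees.

```bash
python3 - <<'E'
from h import *
pr('wrist','upper',(367,254),(193,185),.1075)
for p in [(258,206),(293,207),(268,296),(300,296)]: print(at_z('wrist',p,.1435 if p[1]>210 else .1545).round(4))
E
```

```text
upper [524.2 178.6] len 181.6 yaw 9.75
[0.4986 0.1616 0.1545]
[0.495  0.1894 0.1545]
[0.5858 0.1776 0.1435]
[0.581  0.2065 0.1435]
```

Request:
servo_tool --targets '[{"fingers": 8.5, "travel": [1.75, -1.7, 0], "twist": 0.4}, {"fingers": 8.5, "travel": [1.75, -1.7, -1.0], "twist": 0}, {"fingers": 8.5, "travel": [0, 0, -2.0], "twist": 0}, {"fingers": 8.5, "travel": [0, 0, -2.0], "twist": 0}, {"fingers": 8.5, "travel": [0, 0, -2.0], "twist": 0}, {"fingers": 8.5, "travel": [0, 0, 0], "twist": 0}, {"fingers": 8.5, "travel": [0, 0, 0], "twist": 0}]'

```text
clock: 4.2
tool_pos: [0.5249, 0.1775, 0.2001]
orientation: [0.261, -3.13, 0.0]
force: [0.1, 0.2, 0.1]
gripper_width: 0.0853
gripper_force: 0.0
```

```bash
python3 - <<'E'
from h import *
tool()
im=read_camera('wrist');cv2.imwrite('pics/w2.png',im[:,:,::-1])
marks('wrist',dict(grip=.1655,collar=.1435,hole_a=.1075,upper_half=.0955))
E
```

```text
t 4.2 tcp [524.9 177.5 200.1] yaw -170.46 tilt [-0.0007 -0.0001] F [0.1 0.2 0.1] w 0.08526751319198127 gf 0.0 j [ 0.25  0.32  1.62  0.    1.2  -1.49]
wrist grip 0.72 [324. 244.] [526.  178.6]
wrist hole_a 0.96 [430. 253.] [544.1 264.9]
wrist hole_a 0.88 [206. 161.] [501.9  90.5]
wrist upper_half 0.84 [323. 208.] [525.6 178. ]
```

View pics/w2.png

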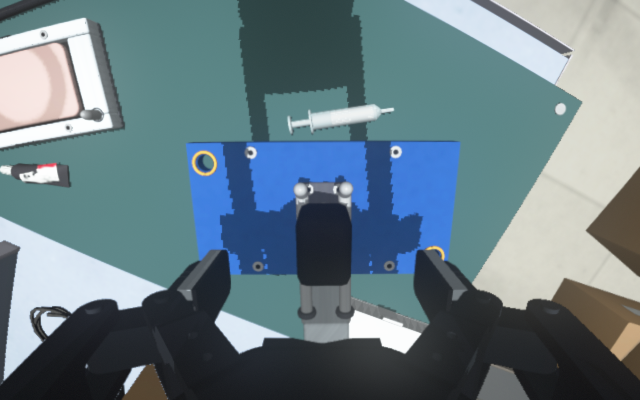

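The grip (324,244) lies centred between the fingers and square to them; go down and close.

Request:
servo_tool --targets '[{"fingers": 8.5, "travel": [0, 0, -1.5], "twist": 0}, {"fingers": 8.5, "travel": [0, 0.05, -1.5], "twist": 0}, {"fingers": 8.5, "travel": [0, 0, 0], "twist": 0}, {"fingers": 2.0, "travel": [0, 0, 0], "twist": 0}, {"fingers": 2.0, "travel": [0, 0, 0], "twist": 0}, {"fingers": 2.0, "travel": [0, 0, 0], "twist": 0}, {"fingers": 2.0, "travel": [0, 0, 0], "twist": 0}, {"fingers": 2.0, "travel": [0, 0, 0], "twist": 0}, {"fingers": 2.0, "travel": [0, 0, 0], "twist": 0}, {"fingers": 2.0, "travel": [0, 0, 0], "twist": 0}]'

```text
clock: 5.45
tool_pos: [0.5256, 0.178, 0.1709]
orientation: [-0.26, 3.129, 0.001]
force: [-0.8, 0.5, 5.9]
gripper_width: 0.0272
gripper_force: 59.2
```

```bash
python3 -c "
from h import *
tool()"
```

```text
t 5.45 tcp [525.6 178.  170.9] yaw -170.49 tilt [0.0015 0.0007] F [-0.8  0.5  5.9] w 0.027153491697149777 gf 59.20270085334778 j [ 0.25  0.35  1.66  0.    1.13 -1.49]
```

Request:
servo_tool --targets '[{"fingers": 2.0, "travel": [0, 0, 0.4], "twist": 0}, {"fingers": 2.0, "travel": [0, 0, 0.5], "twist": 0}, {"fingers": 2.0, "travel": [0, 0, 0.5], "twist": 0}, {"fingers": 2.0, "travel": [0, 0, 0.5], "twist": 0}, {"fingers": 2.0, "travel": [0, 0, 0.1], "twist": 0}, {"fingers": 2.0, "travel": [0, 0, 0], "twist": 0}, {"fingers": 2.0, "travel": [0, 0, 0], "twist": 0}]'

```text
clock: 6.15
tool_pos: [0.5249, 0.1776, 0.1899]
orientation: [0.26, -3.13, 0.0]
force: [0.4, 0.3, -3.7]
gripper_width: 0.0272
gripper_force: 59.2
```

```bash
python3 - <<'E'
from h import *
tool()
im=read_camera('wrist');cv2.imwrite('pics/w3.png',im[:,:,::-1])
marks('wrist',dict(hole_a=.127,upper_half=.115))
E
```

```text
t 6.15 tcp [524.9 177.6 189.9] yaw -170.49 tilt [-0.0004 -0.0001] F [ 0.4  0.3 -3.7] w 0.027201143099782294 gf 59.186553955078125 j [ 0.25  0.33  1.63 -0.    1.18 -1.49]
wrist hole_a 0.71 [442. 267.] [540.  261.1]
wrist hole_a 0.59 [191. 166.] [499.5  92.4]
wrist upper_half 0.81 [324. 218.] [522.9 178.7]
wrist upper_half 0.63 [ 34. 169.] [521.  -22.1]
wrist upper_half 0.16 [340. 115.] [455.3 177. ]
```

View pics/w3.png

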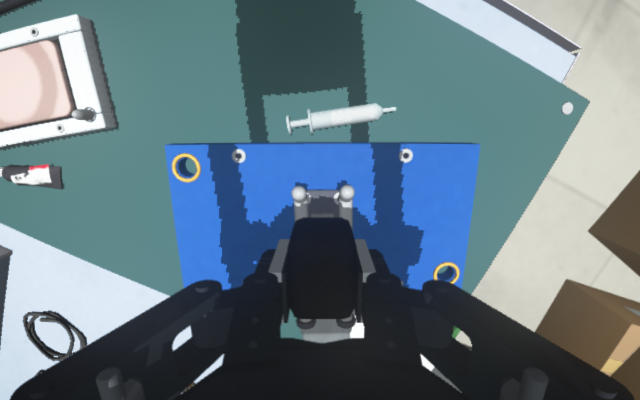

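Plate free on the gripper (holes at (186,168), (447,272)). Draw it out along the hanger's −x.

Request:
servo_tool --targets '[{"fingers": 2.0, "travel": [-1.2, -0.2, 0], "twist": 0}, {"fingers": 2.0, "travel": [-1.5, -0.25, 0], "twist": 0}, {"fingers": 2.0, "travel": [-1.6, -0.25, 0], "twist": 0}, {"fingers": 2.0, "travel": [-1.6, -0.25, 0], "twist": 0}, {"fingers": 2.0, "travel": [-1.6, -0.25, 0], "twist": 0}, {"fingers": 2.0, "travel": [-1.8, -0.3, 0], "twist": 0}, {"fingers": 2.0, "travel": [0, 0, 0], "twist": 0}]'

```text
clock: 7.0
tool_pos: [0.4276, 0.1618, 0.1895]
orientation: [0.261, -3.126, 0.001]
force: [-1.5, -0.1, -2.6]
gripper_width: 0.0273
gripper_force: 59.2
```

```bash
python3 - <<'E'
from h import *
tool()
read_camera('wrist')
for l in ['hole_a','upper_half']: print([(d['position'],d['score']) for d in mark_of(l,'wrist')[:2]])
read_camera('top')
for d in mark_of('pin_a','top'): print(d)
E
```

```text
t 7.0 tcp [427.6 161.8 189.5] yaw -170.47 tilt [-0.0047 -0.0011] F [-1.5 -0.1 -2.6] w 0.027319053945492493 gf 59.18505907058716 j [ 0.27  0.21  1.83  0.    1.11 -1.47]
[([191.0, 167.0], 0.75), ([443.0, 265.1], 0.74)]
[([322.2, 218.2], 0.56)]
{'position': [344.8, 216.0], 'score': 0.8}
{'position': [424.0, 224.2], 'score': 0.75}
```

Request:
servo_tool --targets '[{"fingers": 2.0, "travel": [0, 0, 2.5], "twist": 0}, {"fingers": 2.0, "travel": [0, 0, 4], "twist": 0}, {"fingers": 2.0, "travel": [0.5, 0, 4], "twist": 0}, {"fingers": 2.0, "travel": [0.5, 0, 3], "twist": 0}, {"fingers": 2.0, "travel": [0, 0, 0], "twist": 0}, {"fingers": 2.0, "travel": [0, 0, 0], "twist": 0}, {"fingers": 2.0, "travel": [0, 0, 0], "twist": 0}]'

```text
clock: 7.95
tool_pos: [0.4408, 0.1623, 0.3229]
orientation: [0.26, -3.126, 0.001]
force: [0.7, -0.9, -3.2]
gripper_width: 0.0269
gripper_force: 60.0
```

```bash
python3 - <<'E'
from h import *
tool()
im=read_camera('wrist');cv2.imwrite('pics/w4.png',im[:,:,::-1])
marks('wrist',dict(pin_a=.0465,lower_half=.0045))
print([proj('wrist',[x,y,.0465]).round() for x,y in ((.49,-.05),(.468,-.225))])
c=im[40:300,0:200]; cv2.imwrite('pics/w4c.png',cv2.resize(c,None,fx=2.3,fy=2.3,interpolation=cv2.INTER_CUBIC)[:,:,::-1])
E
```

```text
t 7.95 tcp [440.8 162.3 322.9] yaw -170.5 tilt [-0.0042 -0.0011] F [ 0.7 -0.9 -3.2] w 0.026906381129299217 gf 60.04382371902466 j [ 0.26  0.11  1.59  0.    1.45 -1.47]
wrist pin_a 0.63 [160. 184.] [490.4 -47.1]
wrist pin_a 0.56 [ 36. 146.] [ 466.8 -222.3]
[array([158., 183.]), array([ 35., 147.])]
```

View pics/w4c.png

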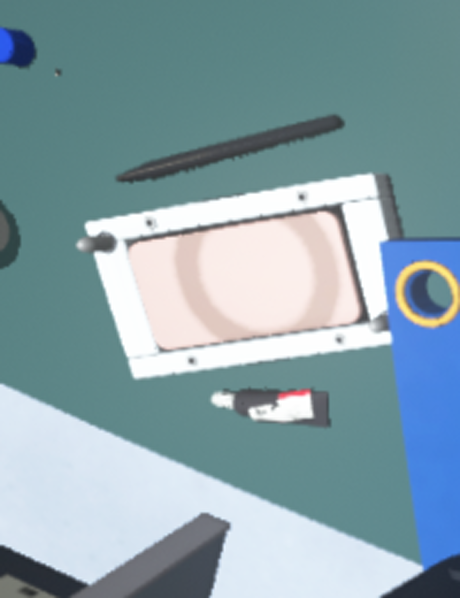

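```bash
python3 - <<'E'
from h import *
s=2.956
def quad(cam,P):
    P=np.array([at_z(cam,p,.0265)[:2]*1000 for p in P]);A,B,C,D=P
    ang=lambda v:np.degrees(np.arctan2(v[1],v[0]))
    print(cam,P.mean(0).round(1),'long',np.linalg.norm(A-B).round(1),np.linalg.norm(D-C).round(1),'short',np.linalg.norm(A-D).round(1),'yaw',ang(A-B)-90,ang(D-C)-90,ang(A-D),ang(B-C))
im=read_camera('top')
hsv=cv2.cvtColor(im,cv2.COLOR_RGB2HSV); m=((hsv[:,:,2]>195)&(hsv[:,:,1]<70)).astype(np.uint8)
m[:,:325]=0;m[:,440:]=0;m[:190]=0;m[262:]=0
m=cv2.morphologyEx(m,cv2.MORPH_OPEN,np.ones((2,2)))
n,l,st,_=cv2.connectedComponentsWithStats(m);k=1+np.argmax(st[1:,4]);c,_=cv2.findContours((l==k).astype(np.uint8),0,2)
c=max(c,key=cv2.contourArea)
box=cv2.boxPoints(cv2.minAreaRect(c));print(st[k],box)
b=sorted(box.tolist());L=sorted(b[:2],key=lambda p:p[1]);Rr=sorted(b[2:],key=lambda p:p[1])
quad('top',[L[0],Rr[0],Rr[1],L[1]])
q=[(180+x/s,150+y/s) for x,y in ((466,190),(693,121),(732,238),(504,311))]; quad('top',q)
q=[(x/2.3,40+y/2.3) for x,y in ((393,342),(134,377),(87,223),(377,176))]; quad('wrist',q)
E
```

```text
[ 338  192   91   65 3196] [[337.49387 215.44768]
 [415.30673 190.0739 ]
 [428.6536  231.00426]
 [350.84073 256.37805]]
top [ 476.6 -140.1] long 192.9 190.3 short 99.0 yaw 17.13358717313291 16.834218613733782 16.671568065218825 15.193620324603401
top [ 477.8 -138.9] long 189.0 188.3 short 98.8 yaw 15.988516088682076 16.540290752146376 16.036576629888206 15.591972606404465
wrist [ 479.4 -136.9] long 176.9 189.9 short 98.1 yaw 16.678037709274676 16.440317941672532 8.364503721405626 15.983717455046234
```

Request:
servo_tool --targets '[{"fingers": 2.0, "travel": [0.4, -2.0, 0], "twist": 0.7}, {"fingers": 2.0, "travel": [0.4, -3.8, 0], "twist": 0.9}, {"fingers": 2.0, "travel": [0.4, -4.0, -1], "twist": 0.9}, {"fingers": 2.0, "travel": [0.4, -4.0, -2], "twist": 0.9}, {"fingers": 2.0, "travel": [0.4, -4.0, -2], "twist": 0.9}, {"fingers": 2.0, "travel": [0.4, -4.0, -2], "twist": 0.9}, {"fingers": 2.0, "travel": [0.4, -4.0, -2], "twist": 0.9}, {"fingers": 2.0, "travel": [0.5, -3.0, -2], "twist": 0.8}, {"fingers": 2.0, "travel": [0.4, -1.2, -2], "twist": 0}, {"fingers": 2.0, "travel": [0, 0, -2], "twist": 0}]'

```text
clock: 9.15
tool_pos: [0.4798, -0.1397, 0.1737]
orientation: [-0.444, 3.11, -0.001]
force: [1.2, -0.4, -2.8]
gripper_width: 0.0275
gripper_force: 60.5
```

Request:
servo_tool --targets '[{"fingers": 2.0, "travel": [0, 0, -1], "twist": 0}, {"fingers": 2.0, "travel": [0, 0, -0.7], "twist": 0}, {"fingers": 2.0, "travel": [0, 0, 0], "twist": 0}, {"fingers": 2.0, "travel": [0, 0, 0], "twist": 0}]'

```text
clock: 9.55
tool_pos: [0.4795, -0.137, 0.1585]
orientation: [-0.449, 3.108, -0.001]
force: [0.8, 0.1, -3.7]
gripper_width: 0.0271
gripper_force: 60.4
```

```bash
python3 - <<'E'
from h import *
tool()
a=read_camera('top')
z=state()['tool_pos'][2]-.0754+.012
marks('top',dict(hole_a=z)); 
b=read_camera('wrist');marks('wrist',dict(hole_a=z,pin_a=.0465))
c=read_camera('scene')
for n,i in zip('twsc',(a,b,c)): cv2.imwrite(f'pics/h_{n}.png',i[:,:,::-1])
a=cv2.resize(a[165:280,310:460],(600,460),interpolation=cv2.INTER_CUBIC)
cv2.imwrite('pics/h1.png',a[:,:,::-1])
E
```

```text
t 9.55 tcp [ 479.5 -137.   158.5] yaw -163.54 tilt [ 0.001  -0.0003] F [ 0.8  0.1 -3.7] w 0.027103135590304632 gf 60.40548920631409 j [-0.36  0.29  1.79  0.    1.06 -2.22]
top hole_a 0.79 [346. 214.] [493.  -48.1]
top hole_a 0.63 [431. 226.] [ 462.8 -231.6]
wrist hole_a 0.93 [440. 265.] [483.7 -53.6]
wrist hole_a 0.7 [193. 168.] [ 466.2 -223.9]
wrist hole_a 0.7 [321. 264.] [ 505.2 -130.5]
wrist pin_a 0.42 [322. 220.] [ 490.5 -134. ]
```

View pics/h_w.png

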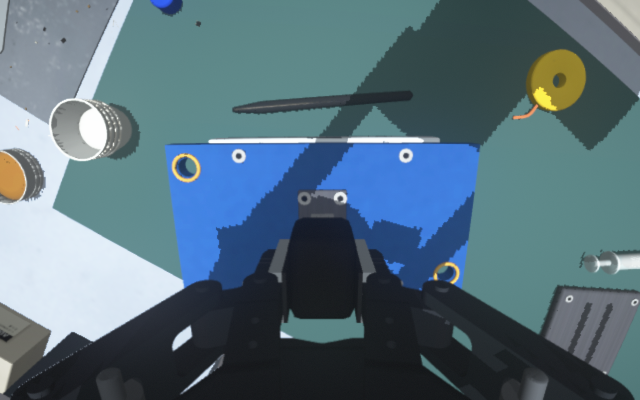

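View pics/h1.png

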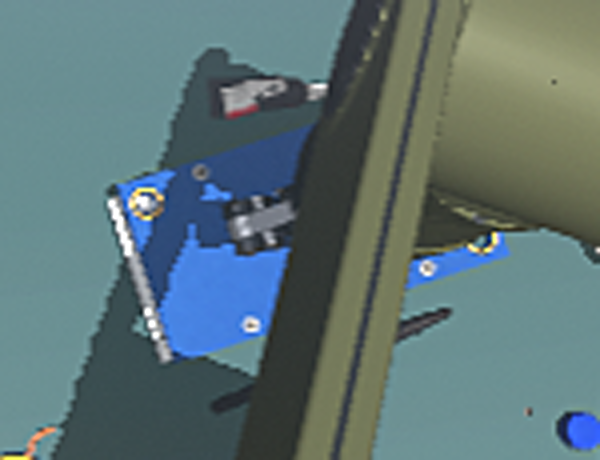

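Wrist: holes at (186,168) and (447,272), with the frame's front edge showing as a white line just beyond the plate edge, nearly parallel. Top: holes at (346.7,216) and (430.7,225), the arm covering the middle. I'll compare holes and pins numerically.

```bash
python3 - <<'E'
from h import *
z=.1585-.0754+.012
pr('top','holes',(346.7,216),(430.7,225),z)
pr('top','pins ',(343.7,218.7),(421.5,225.4),.0465)
pr('wrist','holes',(447,272),(186,168),z)
for p in ((346.7,216),(430.7,225)): print(at_z('top',p,z)[:2]*1000)
for p in ((343.7,218.7),(421.5,225.4)): print('pin',at_z('top',p,.0465)[:2]*1000)
# pin expectations for holes by tcp
t=np.radians(16.46);c,s_=np.cos(t),np.sin(t)
for sg in (1,-1): print('hole by tcp',479.5+sg*(36*c-83*s_),-137+sg*(36*s_+83*c))
# precise pin tip from top0: dark blobs in white frame
for n in ('top0',):
    g=cv2.cvtColor(cv2.imread(f'pics/{n}.png'),6)
    for (x,y) in ((344,218),(422,225)): print(g[y-5:y+6,x-7:x+8])
# wrist: white frame strip near plate edge
w=cv2.imread('pics/h_w.png'); 
m=(w.min(2)>150)
for y in range(134,146): 
    xs=np.where(m[y,190:460])[0]+190
    print(y,(xs.min(),xs.max(),len(xs)) if len(xs) else None)
b=(w[:,:,0]>120)&(w[:,:,2]<90)
for y in (146,148,150,152):
    xs=np.where(b[y,140:500])[0]+140; print('blue',y,xs.min(),xs.max())
for x in (220,280,340,400,440): print(x,np.where(b[130:160,x])[0][:1]+130, np.where(m[130:160,x])[0]+130)
E
```

```text
holes [ 476.3 -140.8] len 182.1 yaw 16.34
pins  [ 477.2 -135.4] len 177.5 yaw 17.54
holes [ 476.8 -137.6] len 181.8 yaw 17.07
[487.52812477 -50.4005572 ]
[ 464.99041687 -231.13219863]
pin [486.36818225 -47.11937697]
pin [ 468.10738287 -223.67017038]
hole by tcp 490.50693100039354 -47.201071999981124
hole by tcp 468.49306899960646 -226.79892800001886
[[109 104  67  62 142 241 255 255 254 252 249 247 247 247 246]
 [100 201 255 255 255 255 255 253 250 247 247 246 247 248 250]
 [225 255 255 254 255 255 246 244 255 252 249 250 253 255 255]
 [196 255 253 255 242 151  96 114 186 248 255 255 255 219 101]
 [111 233 255 246 168  97 154 176 134 194 199 105  76  48  48]
 [ 84 219 255 236 118 104 172 195 136 164 254 217  28  39 176]
 [ 81 216 255 218  72  83 125 140 147 191 248 233  78  84 198]
 [ 97  61 194 255 249 165  87 126 179 237 255 255 206 107 206]
 [115  79 219 255 243 182 170 152 222 254 250 255 209  39 186]
 [117  83 203 255 254 254 255 255 252 248 247 253 232  95 169]
 [117  79  98 232 254 249 248 248 247 246 246 250 255 200 142]]
[[253 247 246 246 246 246 246 248 255 174  94 116 119 
[... 458 characters left out ...]
0 255 255 194 156 125 121 206 252 255 255 185 107 117]
 [255 255 251 252 255 238 223 254 255 253 254 255 208 123 117]
 [249 248 246 247 249 251 254 254 254 255 255 255 192 115 118]]
134 None
135 None
136 None
137 (np.int64(351), np.int64(418), 68)
138 (np.int64(236), np.int64(435), 162)
139 (np.int64(210), np.int64(438), 205)
140 (np.int64(209), np.int64(438), 230)
141 (np.int64(208), np.int64(437), 193)
142 (np.int64(209), np.int64(421), 180)
143 None
144 None
145 None
blue 146 165 482
blue 148 165 480
blue 150 165 480
blue 152 165 479
220 [144] [139 140 141 142]
280 [144] [138 139 140 141 142]
340 [] [140]
400 [143] [137 138 139 140 141 142 151 152 153 154 155 156 157 158 159]
440 [143] []
```

```bash
python3 - <<'E'
from h import *
pr('top','pins',(344.3,218),(423,225),.0465)
t=np.radians(16.46);ex=np.array([np.cos(t),np.sin(t)]);ey=np.array([-ex[1],ex[0]])
P=np.array([.4795,-.137])
def rel(n,px,z):
    q=at_z('wrist',px,z)[:2]-P; print(n,z,(q@ex*1000).round(1),(q@ey*1000).round(1))
for z in (.0951,.0831): rel('plate L',(165,144),z);rel('plate R',(480.5,143.5),z); rel('plate M',(280,143.5),z)
for z in (.0265,.0045): rel('frame L',(208,138.5),z);rel('frame R',(438.5,137.5),z);rel('frame M',(300,137.5),z)
E
```

```text
pins [ 478.5 -137.8] len 179.6 yaw 17.38
plate L 0.0951 -52.7 -95.0
plate R 0.0951 -52.9 95.5
plate M 0.0951 -52.4 -25.2
plate L 0.0831 -51.8 -101.1
plate R 0.0831 -51.9 101.6
plate M 0.0831 -51.5 -26.8
frame L 0.0265 -51.5 -93.0
frame R 0.0265 -52.2 94.8
frame M 0.0265 -51.8 -17.9
frame L 0.0045 -50.2 -101.0
frame R 0.0045 -50.9 102.9
frame M 0.0045 -50.5 -19.4
```

The two agree within about 1 mm and 0.3°. Make a small correction and descend gently onto the pin noses, watching the force.

Request:
servo_tool --targets '[{"fingers": 2.0, "travel": [0.08, 0.08, -0.5], "twist": 0.2}, {"fingers": 2.0, "travel": [0, 0, -1.0], "twist": 0}, {"fingers": 2.0, "travel": [0, 0, -1.0], "twist": 0}, {"fingers": 2.0, "travel": [0, 0, -0.8], "twist": 0}, {"fingers": 2.0, "travel": [0, 0, -0.3], "twist": 0}, {"fingers": 2.0, "travel": [0, 0, -0.2], "twist": 0}, {"fingers": 2.0, "travel": [0, 0, 0], "twist": 0}, {"fingers": 2.0, "travel": [0, 0, 0], "twist": 0}]'

```text
clock: 10.65
tool_pos: [0.4802, -0.1366, 0.1202]
orientation: [-0.454, 3.108, -0.0]
force: [-0.5, -0.2, -3.9]
gripper_width: 0.027
gripper_force: 60.5
```

Request:
servo_tool --targets '[{"fingers": 2.0, "travel": [0, 0, -0.2], "twist": 0}, {"fingers": 2.0, "travel": [0, 0, 0], "twist": 0}]'

```text
clock: 10.85
tool_pos: [0.4799, -0.1365, 0.1181]
orientation: [-0.454, 3.108, -0.0]
force: [0.6, -0.7, -3.7]
gripper_width: 0.0272
gripper_force: 60.5
```

```bash
python3 -c "
from h import *
tool();print(state()['ft_torque'])"
```

```text
t 10.85 tcp [ 479.9 -136.5  118.1] yaw -163.39 tilt [ 0.0002 -0.0001] F [ 0.6 -0.7 -3.7] w 0.027212363537199687 gf 60.4809844493866 j [-0.36  0.35  1.84 -0.    0.96 -2.22]
[0.02606922 0.03803558 0.03401524]
```

Request:
servo_tool --targets '[{"fingers": 2.0, "travel": [0, 0, -0.2], "twist": 0}, {"fingers": 2.0, "travel": [0, 0, -0.1], "twist": 0}, {"fingers": 2.0, "travel": [0, 0, 0], "twist": 0}]'

```text
clock: 11.15
tool_pos: [0.48, -0.1364, 0.1149]
orientation: [-0.454, 3.108, 0.0]
force: [1.1, 0.7, -2.9]
gripper_width: 0.0271
gripper_force: 60.5
```

```bash
python3 -c "
from h import *
tool();print(state()['ft_torque'])"
```

```text
t 11.15 tcp [ 480.  -136.4  114.9] yaw -163.39 tilt [0.0002 0.0002] F [ 1.1  0.7 -2.9] w 0.0270782866020531 gf 60.49173831939697 j [-0.36  0.35  1.84  0.    0.95 -2.22]
[ 0.19354008 -0.09379332  0.01374158]
```

Request:
servo_tool --targets '[{"fingers": 2.0, "travel": [0, 0, -0.2], "twist": 0}, {"fingers": 2.0, "travel": [0, 0, -0.1], "twist": 0}, {"fingers": 2.0, "travel": [0, 0, 0], "twist": 0}]'

```text
clock: 11.45
tool_pos: [0.48, -0.1363, 0.1118]
orientation: [-0.454, 3.109, 0.001]
force: [0.1, 1.2, -3.6]
gripper_width: 0.0272
gripper_force: 60.6
```

```bash
python3 -c "
from h import *
tool();print(state()['ft_torque'])"
```

```text
t 11.45 tcp [ 480.  -136.3  111.8] yaw -163.39 tilt [0.0001 0.0004] F [ 0.1  1.2 -3.6] w 0.027184016564672377 gf 60.55220603942871 j [-0.36  0.36  1.85  0.    0.94 -2.22]
[ 0.40055167 -0.1699772   0.04442214]
```

Request:
servo_tool --targets '[{"fingers": 2.0, "travel": [0.02, 0.05, 0], "twist": 0}, {"fingers": 2.0, "travel": [0, 0, 0], "twist": 0}]'

```text
clock: 11.65
tool_pos: [0.48, -0.1361, 0.1119]
orientation: [0.454, -3.108, 0.0]
force: [0.8, -0.1, -3.9]
gripper_width: 0.0272
gripper_force: 60.5
```

```bash
python3 -c "
from h import *
tool();print(state()['ft_torque'])"
```

```text
t 11.65 tcp [ 480.  -136.1  111.9] yaw -163.38 tilt [-0.0003 -0.0003] F [ 0.8 -0.1 -3.9] w 0.027161863995657638 gf 60.52279829978943 j [-0.36  0.36  1.85 -0.    0.94 -2.22]
[ 0.15503376 -0.1265569   0.06318117]
```

Request:
servo_tool --targets '[{"fingers": 2.0, "travel": [0, 0, -0.2], "twist": 0}, {"fingers": 2.0, "travel": [0, 0, -0.1], "twist": 0}, {"fingers": 2.0, "travel": [0, 0, 0], "twist": 0}]'

```text
clock: 11.95
tool_pos: [0.48, -0.1361, 0.1088]
orientation: [0.454, -3.108, 0.0]
force: [0.1, -0.1, -3.7]
gripper_width: 0.0272
gripper_force: 60.6
```

```bash
python3 -c "
from h import *
tool();print(state()['ft_torque'])"
```

```text
t 11.95 tcp [ 480.  -136.1  108.8] yaw -163.39 tilt [-0.0003 -0.0001] F [ 0.1 -0.1 -3.7] w 0.027225430228226776 gf 60.57190775871277 j [-0.36  0.36  1.85 -0.    0.93 -2.22]
[ 0.09228723 -0.05334302  0.00482963]
```

Request:
servo_tool --targets '[{"fingers": 2.0, "travel": [0, 0, -0.2], "twist": 0}, {"fingers": 2.0, "travel": [0, 0, -0.2], "twist": 0}, {"fingers": 2.0, "travel": [0, 0, 0], "twist": 0}]'

```text
clock: 12.25
tool_pos: [0.48, -0.1361, 0.1053]
orientation: [-0.454, 3.109, -0.0]
force: [-1.5, 2.3, 3.4]
gripper_width: 0.0269
gripper_force: 61.7
```

Request:
servo_tool --targets '[{"fingers": 2.0, "travel": [0, 0, -0.1], "twist": 0}, {"fingers": 2.0, "travel": [0, 0, -0.1], "twist": 0}, {"fingers": 2.0, "travel": [0, 0, 0], "twist": 0}]'

```text
clock: 12.55
tool_pos: [0.4801, -0.136, 0.1037]
orientation: [-0.454, 3.108, -0.001]
force: [-2.8, 1.0, 7.0]
gripper_width: 0.027
gripper_force: 62.0
```

```bash
python3 -c "
from h import *
tool();print(state()['ft_torque'])"
```

```text
t 12.55 tcp [ 480.1 -136.   103.7] yaw -163.39 tilt [ 0.0004 -0.0003] F [-2.8  1.   7. ] w 0.027043429244625748 gf 62.01051950454712 j [-0.36  0.37  1.86 -0.    0.92 -2.22]
[0.14665074 0.35806765 0.00741705]
```

Request:
servo_tool --targets '[{"fingers": 2.0, "travel": [-0.02, 0, -0.1], "twist": 0}, {"fingers": 2.0, "travel": [0, 0, -0.1], "twist": 0}, {"fingers": 2.0, "travel": [0, 0, 0], "twist": 0}]'

```text
clock: 12.85
tool_pos: [0.48, -0.136, 0.1022]
orientation: [-0.454, 3.108, -0.001]
force: [-3.7, 2.0, 10.6]
gripper_width: 0.0272
gripper_force: 62.4
```

Request:
servo_tool --targets '[{"fingers": 2.0, "travel": [0, 0, -0.05], "twist": 0}, {"fingers": 2.0, "travel": [0, 0, 0], "twist": 0}, {"fingers": 2.0, "travel": [0, 0, 0], "twist": 0}]'

```text
clock: 13.15
tool_pos: [0.4801, -0.1361, 0.1021]
orientation: [-0.454, 3.107, -0.001]
force: [-3.5, 2.1, 14.0]
gripper_width: 0.027
gripper_force: 63.0
```

```bash
python3 -c "
from h import *
tool();print(state()['ft_torque'])"
```

```text
t 13.15 tcp [ 480.1 -136.1  102.1] yaw -163.39 tilt [ 0.0013 -0.0005] F [-3.5  2.1 14. ] w 0.02697730030451286 gf 62.95104146003723 j [-0.36  0.37  1.86 -0.    0.91 -2.22]
[0.28796878 0.58733957 0.00457877]
```

Request:
servo_tool --targets '[{"fingers": 2.0, "travel": [-0.04, 0.02, -0.05], "twist": 0}, {"fingers": 2.0, "travel": [0, 0, -0.05], "twist": 0}, {"fingers": 2.0, "travel": [0, 0, -0.05], "twist": 0}, {"fingers": 2.0, "travel": [0, 0, 0], "twist": 0}, {"fingers": 2.0, "travel": [0, 0, 0], "twist": 0}]'

```text
clock: 13.65
tool_pos: [0.4801, -0.136, 0.1021]
orientation: [-0.453, 3.106, -0.002]
force: [-5.4, 2.3, 25.3]
gripper_width: 0.0273
gripper_force: 64.3
```

```bash
python3 -c "
from h import *
tool();print(state()['ft_torque'])
marks
a=read_camera('scene'); cv2.imwrite('pics/end.png',cv2.resize(a[215:315,300:440],(798,570),interpolation=cv2.INTER_CUBIC)[:,:,::-1])"
```

```text
t 13.65 tcp [ 480.1 -136.   102.1] yaw -163.39 tilt [ 0.0027 -0.001 ] F [-5.4  2.3 25.3] w 0.027252865400457987 gf 64.33957815170288 j [-0.36  0.37  1.86 -0.    0.91 -2.22]
[0.49070861 1.07274706 0.01272545]
```

View pics/end.png

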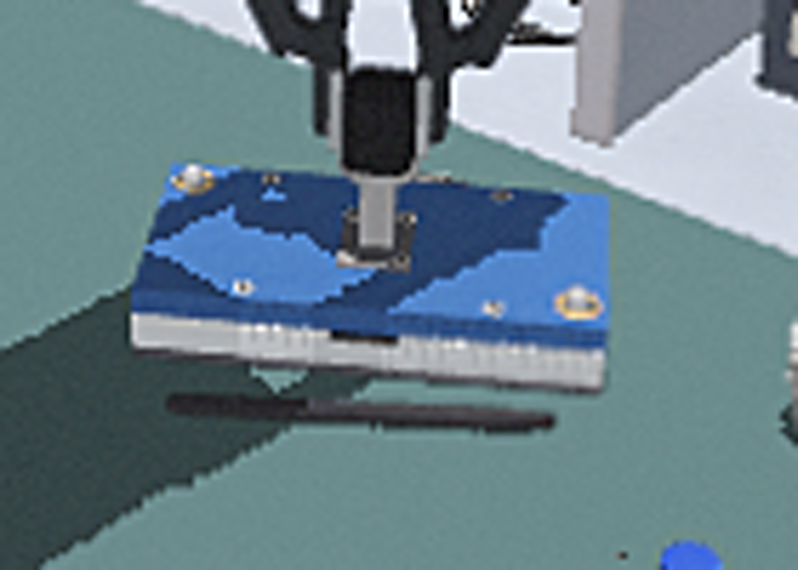

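It looks shut all round, but the moment suggests that the bearing leans to the near edge. I'll shift slightly in +x and see how the moment changes.

Request:
servo_tool --targets '[{"fingers": 2.0, "travel": [0.08, 0, 0], "twist": 0}, {"fingers": 2.0, "travel": [0, 0, 0], "twist": 0}, {"fingers": 2.0, "travel": [0, 0, 0], "twist": 0}]'

```text
clock: 14.0
tool_pos: [0.4802, -0.136, 0.1021]
orientation: [-0.454, 3.107, -0.002]
force: [-7.6, 2.4, 27.2]
gripper_width: 0.0271
gripper_force: 64.6
```

```bash
cat >> h.py <<'E'
def cop():
    s=state();F=s['force'];T=s['ft_torque'];print('cop mm',1000*(-.075*F[0]-T[1])/F[2],1000*(T[0]-.075*F[1])/F[2],T)
E
python3 -c "
from h import *
tool();cop()"
```

```text
t 14.0 tcp [ 480.2 -136.   102.1] yaw -163.38 tilt [ 0.0014 -0.0011] F [-7.6  2.4 27.2] w 0.027106386434348234 gf 64.63594794273376 j [-0.36  0.37  1.86 -0.    0.91 -2.22]
cop mm -26.999292913284595 5.063667942725548 [0.3190967  1.30590207 0.00354012]
```

Request:
servo_tool --targets '[{"fingers": 2.0, "travel": [-0.04, 0, -0.05], "twist": 0}, {"fingers": 2.0, "travel": [0, 0, -0.04], "twist": 0}, {"fingers": 2.0, "travel": [0, 0, 0], "twist": 0}, {"fingers": 2.0, "travel": [0, 0, 0], "twist": 0}, {"fingers": 2.0, "travel": [0, 0, 0], "twist": 0}, {"fingers": 2.0, "travel": [0, 0, 0], "twist": 0}, {"fingers": 2.0, "travel": [0, 0, 0], "twist": 0}]'

```text
clock: 14.7
tool_pos: [0.4802, -0.136, 0.102]
orientation: [-0.454, 3.106, -0.002]
force: [-8.4, 3.6, 33.4]
gripper_width: 0.0272
gripper_force: 65.5
```

```bash
python3 - <<'E'
from h import *
tool();cop()
a=read_camera('scene')
# gap check: min brightness along columns across the blue/white seam
c=a[215:315,300:440].astype(int)
for x in range(326,404,8):
    col=a[:,x].astype(int); ys=[y for y in range(262,285) if col[y,2]>col[y,0]+40]
    y=max(ys); print(x,y,col[y:y+5].tolist())
E
```

```text
t 14.7 tcp [ 480.2 -136.   102. ] yaw -163.38 tilt [ 0.0025 -0.0012] F [-8.4  3.6 33.4] w 0.027221516244909965 gf 65.46263337135315 j [-0.36  0.37  1.86 -0.    0.91 -2.22]
cop mm -26.32407652954098 9.16194692327973 [0.57380652 1.51161759 0.00922729]
326 269 [[35, 67, 120], [163, 168, 177], [184, 185, 186], [175, 176, 179], [176, 178, 183]]
334 270 [[45, 71, 120], [200, 199, 194], [179, 180, 183], [172, 175, 178], [176, 178, 183]]
342 271 [[94, 116, 152], [216, 214, 213], [192, 195, 198], [189, 192, 195], [188, 191, 195]]
350 271 [[45, 78, 133], [128, 141, 163], [178, 179, 179], [165, 169, 171], [170, 173, 176]]
358 272 [[39, 72, 126], [17, 18, 30], [82, 80, 79], [180, 181, 186], [173, 176, 180]]
366 273 [[35, 62, 101], [41, 36, 31], [123, 126, 128], [181, 184, 188], [170, 173, 178]]
374 273 [[59, 89, 139], [128, 141, 159], [180, 182, 181], [166, 169, 172], [166, 169, 174]]
382 274 [[80, 101, 140], [159, 161, 170], [176, 177, 179], [184, 187, 190], [177, 180, 184]]
390 274 [[39, 78, 135], [138, 146, 168], [214, 215, 213], [184, 187, 189], [184, 186, 190]]
398 275 [[56, 91, 143], [138, 148, 166], [187, 188, 188], [175, 178, 181], [173, 176, 179]]
```

No gap along the seam, and z stays fixed (102.1 to 102.0 mm, expected about 101.9) while the force rose from 14 to 33 N, so the mould is shut. Hand in.

```bash
python3 -c "
from workcell import *
print(close_job())"
```

```text
the job is handed in; nothing more can be done
None
```

The upper half is off its hanger and over both guide pins, and I handed the job in at about 15 s with the grip still held and the mould pressed shut at about 33 N. The seam shows no gap on the side the camera sees; the far side was judged only from force and height. The spudger, glue tube and syringe were left alone.

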